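Pack the mincer-tool box, close it with its double lid and take the outer lid off again

ROBOT

A 7-joint arm with a two-finger parallel gripper is mounted at the origin on the work surface. World frame = base frame: x ahead of the robot, y to its left, z up, the work surface at z = 0. Lengths are in m, angles in rad, forces in N, time in s.
With the tool pointing down it reaches from about 0.425 to 0.925 m from the base axis. Payload 6.8 kg.
Tool frame: the origin (TCP) lies midway between the tips of the shut fingers; the grasp point (between the pads) lies 19 mm behind it; z points along the fingers, y is the direction in which the jaws open and shut (so a half turn about z gives the same grasp; the last joint's range is limited). The gripper opens to 85 mm and grips with 20 to 120 N. Pads are 22 mm wide; open, the fingers measure 114 mm over their backs; the gripper's body (76 mm by 85 mm) begins 54 mm behind the grasp point. The pads swing forward as they close: fully open they stand 13 mm farther back than shut.
Start: joints at [1.211, 0.477, 0.022, 1.555, -0.011, 1.109, -0.083], TCP at [0.168, -0.654, 0.231] pointing down, gripper open.
Joint ranges: [-2.96, 2.96], [-0.34, 2.1], [-1.41, 1.46], [0.24, 2.44], [-1.37, 4.51], [0.17, 1.92], [-2.96, 2.96]. Speed limits (rad/s): [2.39, 2.39, 3.14, 3.14, 3.14, 3.14, 3.14].

INTERFACE

Orientations are given as a unit quaternion [w, x, y, z].
In Python, from station import status, eyes, workorder gives the robot as it stands. The module is installed in compiled form; this text tells all that it offers.
- The arm moves only by the shell command python3 -m jog 'ROWS' [FORCE]. ROWS is text: rows parted by semicolons, each of 7 numbers parted by spaces: the shift along the tool's x, y, z in m, then the turn, a rotation vector about the tool's x, y, z in degrees, then the finger opening in m, from 0 to 0.0854. In form: dx dy dz rx ry rz jaw; .... A call has 1 to 5 rows; each row is the pose to reach, as a shift and turn from the pose commanded when the call began, along the tool's axes at that moment; what a row does not reach only later rows make up. A row lasts 1/10 s, in which the tool goes at most 50 mm and 8.59 degrees, less where a joint would pass 70% of its speed; a pose out of reach is approached as far as the arm can. A call with a gripper value outside its range is refused whole. The fingers move at their own pace and stop on an object; FORCE is the grip in N (left out, the last holds). Time passes only in rows, so rows that repeat a pose let the fingers close. It gives the time, the measured TCP pose, the force and the opening at its end, in the units of the state.
- status.get_obs(): the state, without advancing time (a new reading comes with each control period).
- eyes.read_camera(name): name is "side" or "top" or "wrist"; returns a dict with "image" (400x640x3 uint8, red, green, blue), "intrinsics" (3x3 intrinsics, pixels), "position" and "orientation" of the camera in the world. Camera axes: x right, y up, looking along -z (the intrinsics and any distortion apply to the point x, -y, -z); pixel columns grow to the right and rows downward; lengths in m; the calibration is good to about 2 mm. A picture is of the moment at which its call begins. There is no depth.
- workorder.hand_in(): hands the job in, once; it reports no verdict.
The state is a dict: "t": time; "q": joint angles; "joint_vel": joint speeds; "joint_torque": joint torques, N m; "eef_pos": TCP position; "tool_rot": TCP orientation; "contact_force": force on the tool from outside, world axes, zero at the start; "torque": the same for the moment, N m; "gripper_width": opening from 0.0 (shut) to 1.0 (fully open).
Only numpy, scipy, OpenCV 4.12 (cv2) and the standard library are available. Lean on these libraries where they do the work, as an engineer would, in place of code of your own. Each camera call takes 0.05 s, during which the arm holds its last target.

TASK

Lay the scraper flat in its shaped compartment of the tool box, blade at the wide end, and let it go; then carry the two nested lids together by the inner lid's upright grip, lower them squarely onto the box until the inner lid is fully seated, and let go. Then lift only the outer lid, which has to go to the wash, straight up off the inner lid, leaving the inner lid seated as it is. Finish still holding the outer lid level and still over the box, well clear above the inner lid's grip; set things down rather than dropping them, and leave the tub, jar and mug alone.

Things in the scene. Friction and masses are not known exactly. Their poses are not given: they have to be found in the camera images.
- box: Open steel tool box, fixed, 196 (x) x 156 (y) x 40 mm high, walls and floor 4 mm, mouth 188 x 148 mm inside. Origin: centre of its underside, on the table; z up. On its floor, grey ridges 8 mm high mark compartments: a divider at y = 16 to 20 mm parts off a row at +y with three round mincer plates, 48 mm across, 7 mm high (they stay); the 90 mm wide compartment at -y is the scraper's.
- box_slot (a point): Point on the box's inner floor (box frame x -5, y -29, z 4 mm) where the scraper's origin belongs; axes as the box's, the scraper's x along +x. Play: 9 mm lengthways, 10 mm sideways. Two shoulders 8 mm high leave a 44 mm wide channel for the handle at the -x end (up to box x = 4 mm); the +x end is 90 x 90 mm, for the blade.
- scraper: Scraper lying flat: wooden bar handle 100 long, 18 wide, 20 mm high; flat steel blade 70 x 70 x 4 mm, undersides level. Origin: on the underside, at the place to grip, near the centre of mass; x points to the blade, z up. Handle x = -80 to 20 mm, blade 20 to 90 mm. 0.08 to 0.17 kg. Grip across the handle (along y) by its upper 10 mm, so that fingertips stay above the box's ridges.
- scraper_tip (a point): Middle of the blade's front edge, 90 mm along x from the scraper's origin, 2 mm above its underside.
- inner_lid: White inner lid, on the table under the outer lid. Origin: centre of its underside; z up, x the long way. Plug 178 x 138 x 8 mm (5 mm play a side in the box mouth), above it a plate 196 x 156 x 6 mm that rests on the box rim, and an upright grip bar. Seated: origin 32 mm above the box's, on its axis, x along the box's x (either way round). 0.2 to 0.33 kg. Lifted, it carries the outer lid.
- inner_grip_top (a point): Centre of the top of the inner lid's upright grip bar, 68 mm above the inner lid's origin. The bar is 40 mm long (lid's x) and 14 mm wide (lid's y), starts at the plate and passes up through the outer lid's slot; its upper 28 mm stand free above the outer lid's collar, to be gripped along y.
- outer_lid: Aluminium outer lid, loose on the inner lid's plate, x along its x. Origin: centre of its plate's underside, 14 mm above the inner lid's origin when nested; z up. Plate 212 x 172 x 4 mm, 5 mm skirt below its edge round the inner plate (4 mm play), slot 48 x 22 mm for the grip bar (4 mm play), collar round the slot. 0.14 to 0.26 kg. Raised 59 mm it is wholly above the grip bar; 100 mm is well clear.
- outer_collar_top (a point): Centre of the top of the outer lid's raised rectangular collar, 26 mm above the outer lid's origin. The collar is 60 mm (x) by 34 mm (y) outside and 22 mm high above the plate; grip it along y, with the inner lid's bar standing 28 mm up between the fingers, to lift the outer lid alone.
- tub: White bowl, 100 mm across, 65 mm high, beyond the work; leave it. Origin at the centre of its underside.
- jar: Amber jar, 60 mm across, 100 mm high, beyond the work; leave it. Origin at the centre of its underside.
- mug: White mug, 76 mm across, 85 mm high, beyond the work; leave it. Origin at the centre of its underside.
Mind the look-alikes: they are no part of the job. What is shaped like the inner_lid but yellow is not meant. Of the things that look like the scraper, take the one that is farthest to the robot's right at the start.

How it is judged:
On the way, in this order (a step that is already met when the one before it is completed fails the run):
1. the scraper lies flat in its compartment, blade at the wide end, let go (x of scraper in the frame of box_slot between -0.022 and 0.022 m and y of scraper in the frame of box_slot between -0.022 and 0.022 m and z of scraper in the frame of box_slot between -0.004 and 0.004 m and angle between scraper's own z axis and vertical below 0.06 rad and x of scraper_tip in the frame of box_slot above 0.06 m and contact force between the fingers and scraper below 0.1 N), for 0.2 s.
2. the nested lids are on the box, inner lid fully seated, let go (x of inner_lid in the frame of box between -0.008 and 0.008 m and y of inner_lid in the frame of box between -0.008 and 0.008 m and z of inner_lid in the frame of box between 0.029 and 0.035 m and angle between inner_lid's own z axis and vertical below 0.04 rad and angle between the x axis of inner_lid and the x axis of box, either way round below 0.15 rad and z of outer_lid in the frame of inner_lid below 0.018 m and horizontal distance between outer_lid and inner_lid below 0.01 m and contact force between the fingers and inner_lid below 0.1 N and contact force between the fingers and outer_lid below 0.1 N), for 0.2 s.
At the end, for the whole second after the job is handed in: Outer lid gripped, still, level (0.15 rad), within 80 mm of over the box, underside 83 mm or more above the inner lid's origin, touching neither it nor the box. Inner lid seated: within 3 mm of height, 8 mm of centre. Scraper flat within 22 mm of its slot point, blade at the wide end (x of scraper in the frame of box_slot between -0.022 and 0.022 m and y of scraper in the frame of box_slot between -0.022 and 0.022 m and z of scraper in the frame of box_slot between -0.004 and 0.004 m and angle between scraper's own z axis and vertical below 0.06 rad and x of scraper_tip in the frame of box_slot above 0.06 m and x of inner_lid in the frame of box between -0.008 and 0.008 m and y of inner_lid in the frame of box between -0.008 and 0.008 m and z of inner_lid in the frame of box between 0.029 and 0.035 m and angle between inner_lid's own z axis and vertical below 0.04 rad and angle between the x axis of inner_lid and the x axis of box, either way round below 0.15 rad and z of outer_lid in the frame of inner_lid above 0.083 m and horizontal distance between outer_lid and box below 0.08 m and angle between outer_lid's own z axis and vertical below 0.15 rad and linear speed of outer_lid below 0.03 m/s and contact force between the fingers and outer_lid above 0.5 N and contact force between outer_lid and inner_lid below 0.05 N and contact force between outer_lid and box below 0.05 N); the arm keeps its last pose, push and grip.
It fails at once if the outer lid is taken off (20 mm or more) while the inner lid is not seated on the box (z of outer_lid in the frame of inner_lid above 0.034 m and not (x of inner_lid in the frame of box between -0.008 and 0.008 m and y of inner_lid in the frame of box between -0.008 and 0.008 m and z of inner_lid in the frame of box between 0.029 and 0.035 m and angle between inner_lid's own z axis and vertical below 0.04 rad and angle between the x axis of inner_lid and the x axis of box, either way round below 0.15 rad)).
It fails at once if the outer lid slides off the inner lid (z of outer_lid in the frame of inner_lid below 0.06 m and horizontal distance between outer_lid and inner_lid above 0.03 m).
It fails at once if the scraper is dropped from more than about 25 mm (height (world z) of scraper above 0.03 m and contact force between the fingers and scraper below 0.01 N).
It fails at once if the lids are dropped from more than about 25 mm above their seat (height (world z) of inner_lid above 0.06 m and contact force between the fingers and inner_lid below 0.01 N).
It fails at once if the tub, jar or mug is pushed or tipped (distance of any of tub, jar, mug from where it was at the start of the episode above 0.03 m or angle between any of tub, jar, mug's own z axis and vertical above 0.35 rad).
It also fails if it takes over 67 s, if anything falls off the work surface, if the arm or the gripper's body presses on something with over 40 N, if the wrist force passes 120 N, or if a joint passes its speed limit or range.

## Working session

There is one attempt and no reset: what is moved stays moved. The work goes in short steps, Python scripts to look and compute and a shell command to move; the robot and the scene stay as the last step left them, time stands still between calls to the robot, and variables do not carry over. Pictures are saved under pics/ and viewed, and the job is handed in when it is done.

```bash
mkdir -p pics; ls; python3 - <<'E'
from station import status, eyes
import cv2
o=status.get_obs(); print(o)
for n in ("side","top","wrist"):
    c=eyes.read_camera(n); cv2.imwrite(f"pics/{n}0.png",c["image"][:,:,::-1]); print(n,{k:v for k,v in c.items() if k!="image"})
E
```

```text
pics
{'t': 0.0, 'q': array([ 1.21091723,  0.47779157,  0.02231754,  1.55644836, -0.01148774,
        1.10930978, -0.08310132]), 'joint_vel': array([-0.00034379, -0.00031195,  0.00083243, -0.00080406,  0.00104409,
        0.00052032,  0.00146681]), 'joint_torque': array([ 5.57537132e-04, -5.96438920e+01,  1.60790998e+00, -2.81190044e+01,
        1.24860794e-02,  9.21176921e-03, -4.13003050e-06]), 'eef_pos': array([ 0.1680082 , -0.65314334,  0.23033232]), 'tool_rot': array([-8.96206900e-04,  9.92083099e-01,  1.25579807e-01, -1.82304688e-04]), 'contact_force': array([-0.40438251,  0.71453283, -0.69628185]), 'torque': array([-0.03720984, -0.03142682, -0.01305752]), 'gripper_width': 1.0040663298796275}
side {'intrinsics': array([[457.93702084,   0.        , 320.66778302],
       [  0.        , 457.93702084, 202.35480137],
       [  0.        ,   0.        ,   1.        ]]), 'position': array([0.20959988, 0.94615672, 0.90456142]), 'orientation': array([-0.19693739, -0.07977145,  0.39197307,  0.89510295])}
top {'intrinsics': array([[409.50867595,   0.        , 315.49947416],
       [  0.        , 409.50867595, 199.30284614],
       [  0.        ,   0.        ,   1.        ]]), 'position': array([0.34650168, 0.12195763, 1.25223841]), 'orientation': array([-0.70083608, -0.06784962,  0.06171249,  0.70740143])}
wrist {'intrinsics': array([[321.30800201,   0.        , 314.01006308],
       [  0.        , 321.30800201, 205.2218772 ],
       [  0.        ,   0.        ,   1.        ]]), 'position': array([ 0.23734571, -0.63600203,  0.37295059]), 'orientation': array([ 0.78190285, -0.11137762,  0.08766894, -0.60707258])}
```

View pics/side0.png

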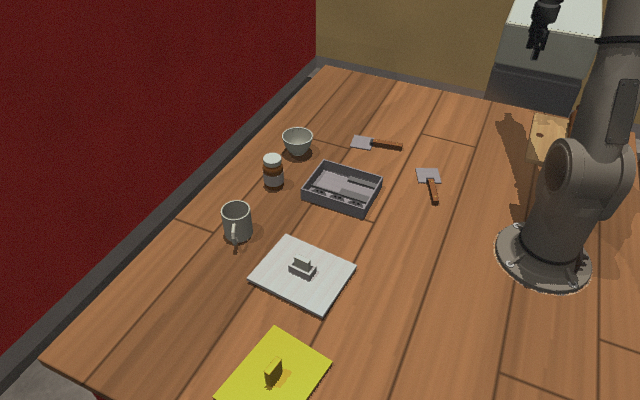

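View pics/top0.png

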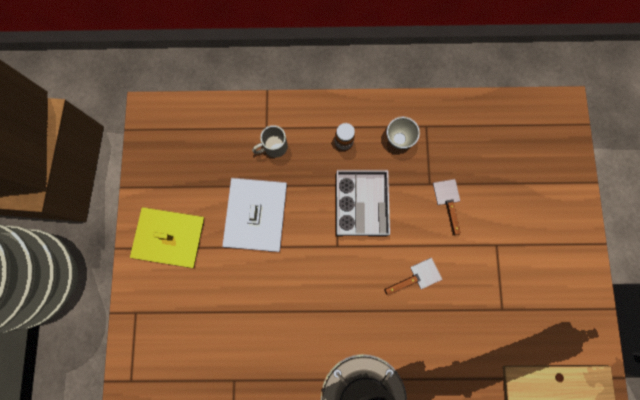

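View pics/wrist0.png

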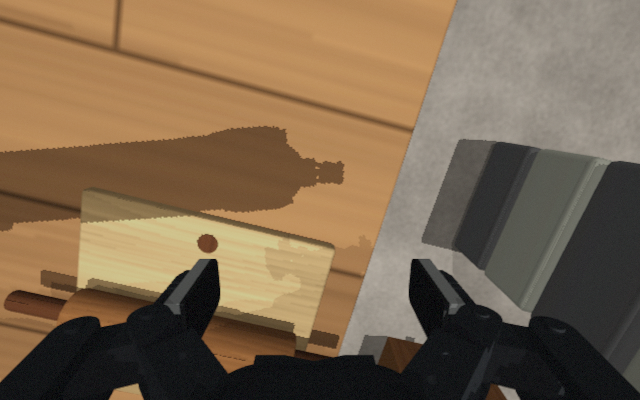

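```bash
cat > h.py <<'E'
from station import status, eyes
import numpy as np, cv2
from scipy.spatial.transform import Rotation as R
def rot(q): return R.from_quat([q[1],q[2],q[3],q[0]])
def cam(n,f=None):
    c=eyes.read_camera(n)
    if f: cv2.imwrite("pics/"+f,c["image"][:,:,::-1])
    return c
def ray(c,px):
    K=c["intrinsics"]; px=np.atleast_2d(np.asarray(px,float))
    d=np.c_[(px[:,0]-K[0,2])/K[0,0],-(px[:,1]-K[1,2])/K[1,1],-np.ones(len(px))]
    return rot(c["orientation"]).apply(d)
def onz(c,px,z):
    d=ray(c,px); p=c["position"]; return p+d*((z-p[2])/d[:,2])[:,None]
def proj(c,P):
    K=c["intrinsics"]; v=rot(c["orientation"]).inv().apply(np.atleast_2d(P)-c["position"])
    return np.c_[K[0,2]+K[0,0]*v[:,0]/-v[:,2],K[1,2]-K[1,1]*v[:,1]/-v[:,2]]
def crop(c,x0,y0,x1,y1,s,f):
    im=c["image"][y0:y1,x0:x1,::-1]; cv2.imwrite("pics/"+f,cv2.resize(im,None,fx=s,fy=s,interpolation=cv2.INTER_NEAREST))
def tri(c1,p1,c2,p2):
    a,b=ray(c1,p1)[0],ray(c2,p2)[0]; a/=np.linalg.norm(a); b/=np.linalg.norm(b)
    A=np.zeros((3,3));v=np.zeros(3)
    for d,p in((a,c1["position"]),(b,c2["position"])):
        M=np.eye(3)-np.outer(d,d);A+=M;v+=M@p
    X=np.linalg.solve(A,v); return X
def togo(target,yaw=None):
    """shift in tool axes to TCP target, and turn (rotvec deg, tool axes) to pointing down with tool y at yaw"""
    o=status.get_obs(); r=rot(o["tool_rot"]); 
    d=r.inv().apply(np.asarray(target)-o["eef_pos"])
    out=[d]
    if yaw is not None:
        best=None
        for y in (yaw,yaw+np.pi):
            yv=np.array([np.cos(y),np.sin(y),0]); z=np.array([0,0,-1.]); x=np.cross(yv,z)
            t=(r.inv()*R.from_matrix(np.c_[x,yv,z])).as_rotvec(degrees=True)
            if best is None or np.linalg.norm(t)<np.linalg.norm(best): best=t
        out.append(best)
    return out
E
python3 - <<'E'
from h import *
t=cam("top"); s=cam("side")
crop(t,330,160,480,300,5,"t1.png"); crop(t,200,160,400,260,4,"t2.png")
crop(s,290,120,450,220,5,"s1.png"); crop(s,240,220,370,330,6,"s2.png")
def mask(c,lo,hi,box):
    h=cv2.cvtColor(c["image"],cv2.COLOR_RGB2HSV); m=cv2.inRange(h,lo,hi)
    z=np.zeros_like(m); x0,y0,x1,y1=box; z[y0:y1,x0:x1]=m[y0:y1,x0:x1]; return z
def rects(m):
    cs,_=cv2.findContours(m,cv2.RETR_EXTERNAL,cv2.CHAIN_APPROX_NONE)
    return [cv2.minAreaRect(k)+(cv2.contourArea(k),) for k in sorted(cs,key=cv2.contourArea)[::-1][:3]]
for b,zz,nm in(((425,170,480,245),.004,"bladeA"),((325,165,395,240),.04,"box"),((215,170,295,260),.018,"lid")):
    for r in rects(mask(t,(0,0,60),(180,70,255),b)):
        print(nm,r, onz(t,cv2.boxPoints(r[:3]),zz)[:,:2].round(3).tolist())
E
```

```text
bladeA ((446.0192565917969, 191.59613037109375), (23.141698837280273, 22.945585250854492), 78.69007110595703, 465.5) [[0.628, -0.233], [0.641, -0.304], [0.569, -0.313], [0.556, -0.243]]
box ((362.5, 202.5), (65.0, 53.0), 90.0, 3364.5) [[0.662, 0.068], [0.66, -0.093], [0.462, -0.085], [0.463, 0.072]]
lid ((254.26171875, 214.43484497070312), (57.82219314575195, 70.93775939941406), 5.8263421058654785, 3883.0) [[0.433, 0.414], [0.651, 0.399], [0.631, 0.221], [0.414, 0.241]]
```

View pics/t1.png

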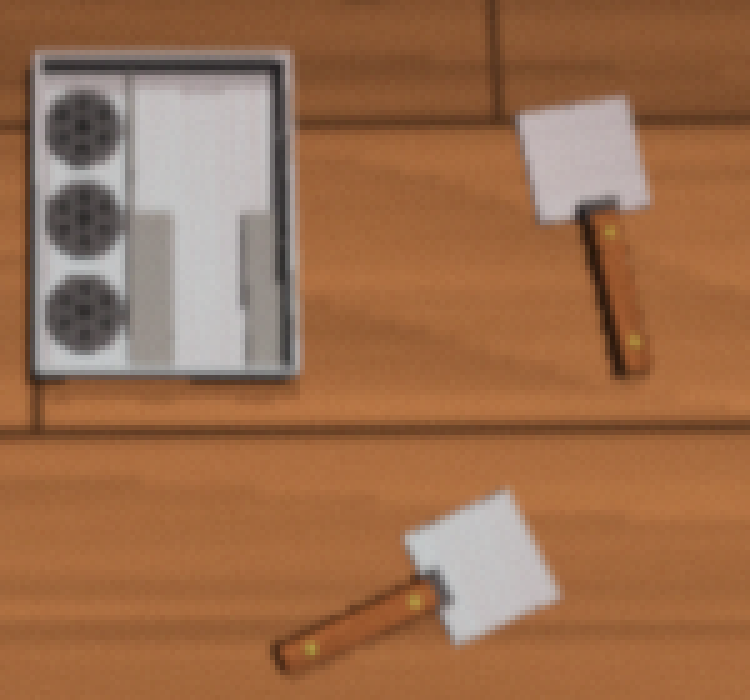

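View pics/t2.png

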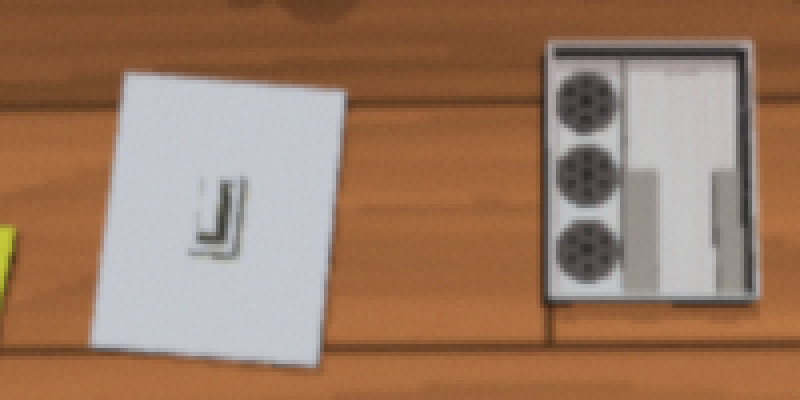

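View pics/s2.png

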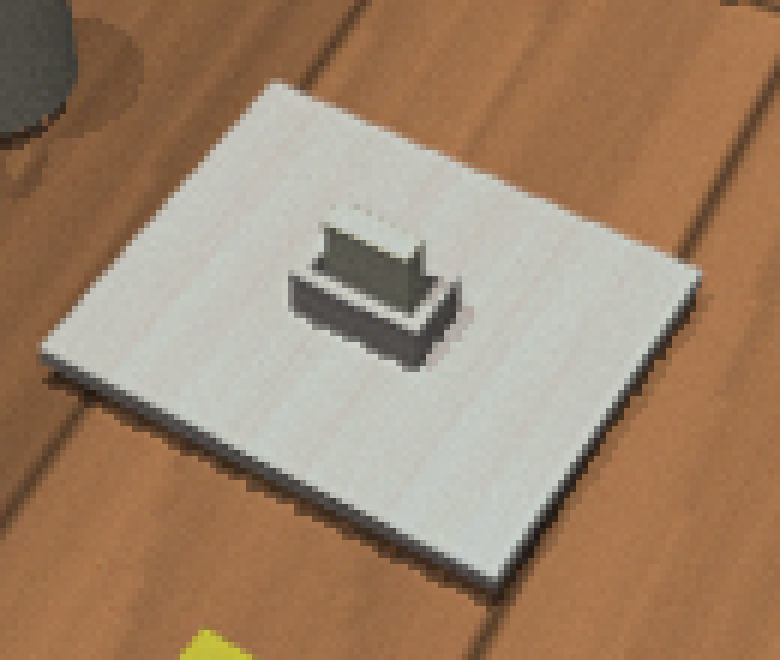

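View pics/s1.png

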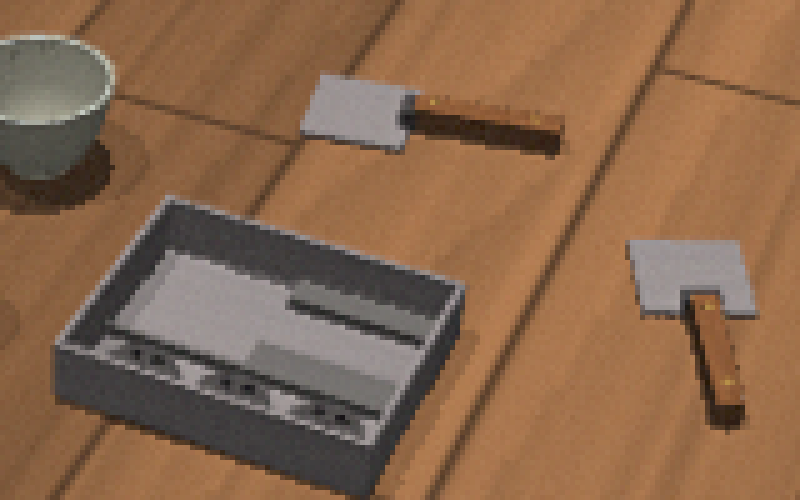

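```bash
python3 - <<'E'
from h import *
t=cam("top"); s=cam("side")
def rep(nm,P):
    print(nm,P[:,:2].round(3).tolist(),"c",P.mean(0).round(4),"sides",[round(float(np.linalg.norm(P[i]-P[i-1])),3) for i in range(4)],
     "edge yaw",[round(float(np.degrees(np.arctan2(*(P[i]-P[j])[[1,0]]))),1) for i,j in((0,3),(1,2),(0,1),(3,2))])
T1=lambda a:(np.array(a)-2)/5+[330,160]; T2=lambda a:(np.array(a)-1.5)/4+[200,160]
S1=lambda a:(np.array(a)-2)/5+[290,120]; S2=lambda a:(np.array(a)-2.5)/6+[240,220]
rep("blade",onz(t,T1([(517,116),(628,97),(650,203),(538,222)]),.004))
rep("bladeS",onz(s,S1([(302,133),(320,75),(418,88),(406,150)]),.004))
rep("box",onz(t,T1([(35,52),(293,52),(300,375),(31,375)]),.04))
rep("boxS",onz(s,S1([(55,345),(170,198),(464,288),(377,450)]),.04))
rep("lid",onz(t,T2([(124,72),(347,92),(318,367),(92,346)]),.018))
rep("lidS",onz(s,S2([(42,348),(278,82),(699,272),(498,580)]),.018))
# handle rear end top
print("handle end top",onz(t,T1([(615,376),(648,374)]),.02), onz(s,S1([(563,118),(558,142)]),.02))
print("tub etc", onz(t,[(345,130)],.1),onz(t,[(402,134)],.065),onz(t,[(273,140)],.085))
E
```

```text
blade [[0.627, -0.235], [0.638, -0.304], [0.571, -0.313], [0.56, -0.243]] c [ 0.5988 -0.2739  0.004 ] sides [0.068, 0.071, 0.068, 0.071] edge yaw [7.5, 7.5, 99.3, 99.1]
bladeS [[0.629, -0.234], [0.643, -0.302], [0.577, -0.317], [0.56, -0.246]] c [ 0.6021 -0.2747  0.004 ] sides [0.07, 0.07, 0.068, 0.073] edge yaw [9.7, 12.2, 101.6, 103.5]
box [[0.662, 0.066], [0.66, -0.091], [0.463, -0.087], [0.465, 0.072]] c [ 0.5624 -0.0097  0.04  ] sides [0.197, 0.157, 0.197, 0.159] edge yaw [-1.7, -1.1, 89.4, 89.5]
boxS [[0.664, 0.066], [0.661, -0.088], [0.468, -0.084], [0.466, 0.069]] c [ 0.5644 -0.0094  0.04  ] sides [0.198, 0.154, 0.193, 0.152] edge yaw [-0.9, -1.4, 88.9, 90.7]
lid [[0.647, 0.394], [0.629, 0.221], [0.418, 0.242], [0.435, 0.412]] c [0.5322 0.3176 0.018 ] sides [0.212, 0.174, 0.212, 0.171] edge yaw [-4.8, -5.6, 84.2, 84.2]
lidS [[0.648, 0.391], [0.63, 0.221], [0.423, 0.243], [0.437, 0.413]] c [0.5345 0.3169 0.018 ] sides [0.212, 0.171, 0.209, 0.17] edge yaw [-5.7, -5.9, 84.1, 85.1]
handle end top [[ 0.46262504 -0.27901093  0.02      ]
 [ 0.46364134 -0.29884886  0.02      ]] [[ 0.47152124 -0.30307224  0.02      ]
 [ 0.46652711 -0.2757651   0.02      ]]
tub etc [[0.76758946 0.04223061 0.1       ]] [[ 0.76558632 -0.132631    0.065     ]] [[0.7443222  0.25643067 0.085     ]]
```

```bash
python3 - <<'E'
from h import *
print(togo((.546,-.2817,.12),np.radians(98)))
E
```

```text
[array([ 0.45860205, -0.26603696,  0.11117985]), array([-2.02968646e-02,  1.35520031e-03,  6.42470374e+00])]
```

```bash
python3 -m jog '0.038 -0.022 0 0 0 2 0.05; 0.076 -0.044 0 0 0 4 0.05; 0.114 -0.066 0 0 0 6.4 0.05; 0.152 -0.088 0 0 0 6.4 0.05; 0.191 -0.111 0 0 0 6.4 0.05' 25; python3 - <<'E'
from h import *
print(togo((.546,-.2817,.12),np.radians(98)))
E
```

```text
t: 0.85
eef_pos: [0.3265, -0.4974, 0.2315]
tool_rot: [0.0, 0.998, 0.07, 0.0]
contact_force: [0.4, -1.1, 0.1]
gripper_width: 0.587
[array([ 0.24742977, -0.18313577,  0.11140691]), array([ 0.02555386, -0.0048032 ,  0.00129425])]
```

```bash
python3 -m jog '0.04 -0.03 0.01 0 0 0 0.05; 0.08 -0.06 0.02 0 0 0 0.05; 0.12 -0.09 0.04 0 0 0 0.05; 0.16 -0.12 0.06 0 0 0 0.05; 0.2 -0.148 0.08 0 0 0 0.05' ; python3 -m jog '0.035 -0.026 0.02 0 0 0 0.05; 0.047 -0.035 0.031 0 0 0 0.05; 0.047 -0.035 0.031 0 0 0 0.05; 0.047 -0.035 0.031 0 0 0 0.05'; python3 - <<'E'
from h import *
print(togo((.546,-.2817,.12),np.radians(98)))
w=cam("wrist","w1.png")
E
```

```text
t: 1.35
eef_pos: [0.4957, -0.3307, 0.1557]
tool_rot: [0.0, 0.998, 0.07, 0.0]
contact_force: [0.1, -0.8, 0.1]
gripper_width: 0.586
t: 1.75
eef_pos: [0.5353, -0.2921, 0.1251]
tool_rot: [0.0, 0.998, 0.07, -0.001]
contact_force: [-0.6, -1.4, -0.0]
gripper_width: 0.584
[array([ 0.01201852, -0.00881539,  0.00505505]), array([ 0.0389454 ,  0.06067295, -0.02280225])]
```

View pics/w1.png

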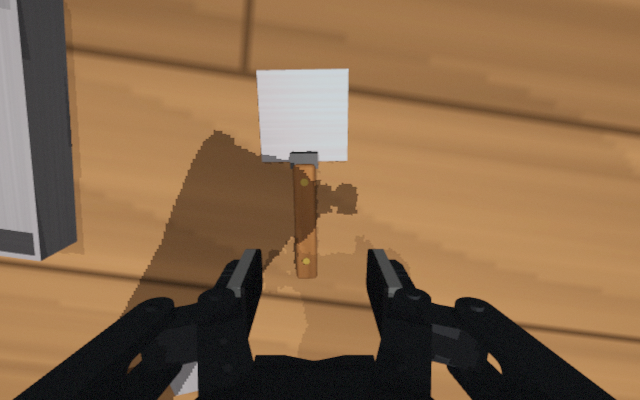

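The wrist view shows the scraper: blade corners at about (257,71), (349,69), (348,161), (261,163) and handle end at (306,277).

```bash
python3 - <<'E'
from h import *
w=cam("wrist")
B=onz(w,[(257,71),(349,69),(348,161),(261,163)],.004);H=onz(w,[(296.5,277),(316.5,277)],.02)
print(B.round(4),[np.linalg.norm(B[i]-B[i-1]).round(3) for i in range(4)],H.round(4))
b=B.mean(0)[:2];h=H.mean(0)[:2];d=b-h;y=np.arctan2(d[1],d[0]);u=d/np.linalg.norm(d)
print(np.linalg.norm(d),np.degrees(y),[np.degrees(np.arctan2(*(B[i]-B[j])[[1,0]])) for i,j in((0,3),(1,2),(0,1),(3,2))])
o=b-u*.055; print(o); print(togo((*o,.010),y+np.pi/2))
E
```

```text
[[ 0.6292 -0.2367  0.004 ]
 [ 0.6401 -0.306   0.004 ]
 [ 0.5707 -0.3168  0.004 ]
 [ 0.5594 -0.246   0.004 ]] [np.float64(0.07), np.float64(0.07), np.float64(0.07), np.float64(0.072)] [[ 0.4682 -0.2874  0.02  ]
 [ 0.4705 -0.3044  0.02  ]]
0.1319757511534335 8.500398162512749 [np.float64(7.609105284100984), np.float64(8.862726881371241), np.float64(98.94506071750496), np.float64(99.09095547309713)]
[ 0.5454809  -0.28451844]
[array([ 0.01156768, -0.007615  ,  0.11583594]), array([ 0.10100031, -0.00183605, -0.66652351])]
```

```bash
python3 -m jog '0.0115 -0.008 0.02 0 0 -0.5 0.05; 0.0115 -0.008 0.055 0 0 -0.5 0.05; 0.0115 -0.008 0.09 0 0 -0.5 0.05; 0.0115 -0.008 0.11 0 0 -0.5 0.05;0.0115 -0.008 0.114 0 0 -0.5 0.05'; python3 -m jog '0 0 0 0 0 0 0.05;0 0 0 0 0 0 0.05'; python3 - <<'E'
from h import *
print(status.get_obs()["eef_pos"], togo((.5455,-.284,.010),np.radians(98.5)))
w=cam("wrist","w2.png")
E
```

```text
t: 2.35
eef_pos: [0.5438, -0.2828, 0.0093]
tool_rot: [-0.0, 0.997, 0.073, -0.002]
contact_force: [-0.1, -0.6, -0.4]
gripper_width: 0.584
t: 2.55
eef_pos: [0.5472, -0.2827, 0.0127]
tool_rot: [0.001, 0.997, 0.074, 0.001]
contact_force: [0.3, -0.4, -0.1]
gripper_width: 0.588
[ 0.5472079  -0.28267598  0.01272488] [array([-0.0018898 ,  0.00105388,  0.00272267]), array([ 0.10073846, -0.12334337, -0.04957758])]
```

View pics/w2.png

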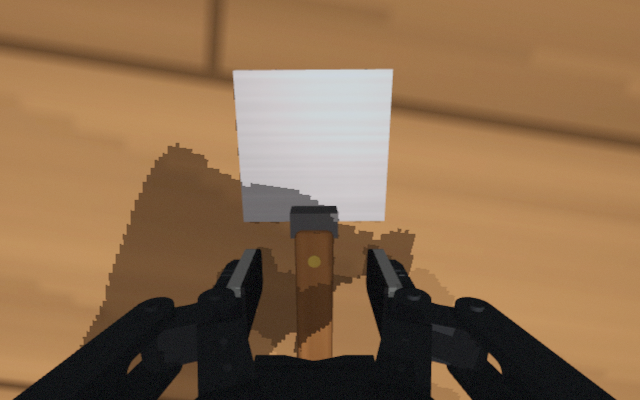

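```bash
python3 -m jog '-0.0015 0.001 0.002 0 0 0 0.03; -0.0015 0.001 0.002 0 0 0 0.01; -0.0015 0.001 0.002 0 0 0 0.005;-0.0015 0.001 0.002 0 0 0 0.005;-0.0015 0.001 0.002 0 0 0 0.005' 40; python3 -m jog '0 0 0 0 0 0 0.005;0 0 0 0 0 0 0.005;0 0 -0.01 0 0 0 0.005;0 0 -0.03 0 0 0 0.005;0 0 -0.06 0 0 0 0.005'; python3 - <<'E'
from h import *
w=cam("wrist","w3.png")
E
```

```text
t: 3.1
eef_pos: [0.5453, -0.283, 0.0098]
tool_rot: [0.0, 0.997, 0.074, 0.0]
contact_force: [-1.1, -0.3, 4.8]
gripper_width: 0.199
t: 3.6
eef_pos: [0.5437, -0.2816, 0.0683]
tool_rot: [-0.001, 0.997, 0.075, -0.002]
contact_force: [0.2, 0.3, -2.1]
gripper_width: 0.197
```

View pics/w3.png

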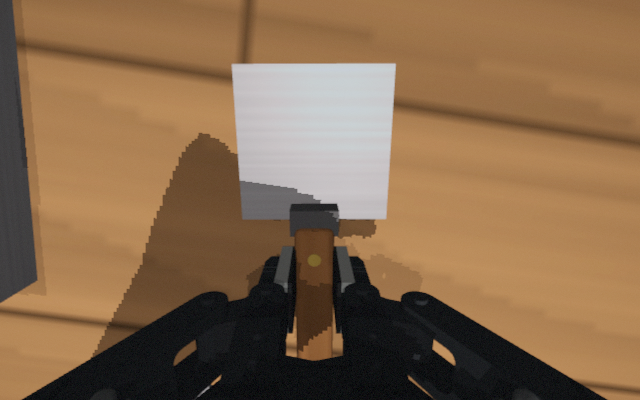

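```bash
python3 - <<'E'
from h import *
print(togo((.558,-.0384,.11),np.radians(88.8)))
E
```

```text
[array([ 0.04718371, -0.24039956, -0.03606286]), array([ 0.11871005, -0.25425977,  9.72579525])]
```

```bash
python3 -m jog '0 -0.01 -0.03 0 0 0 0.005;0.01 -0.05 -0.036 0 0 2 0.005;0.02 -0.09 -0.036 0 0 4 0.005;0.028 -0.13 -0.036 0 0 6 0.005;0.036 -0.17 -0.036 0 0 8 0.005';python3 -m jog '0.003 -0.02 0 0 0 1 0.005; 0.008 -0.04 0 0 0 1.7 0.005;0.011 -0.06 0 0 0 1.7 0.005;0.011 -0.067 0 0 0 1.7 0.005;0.011 -0.067 0 0 0 1.7 0.005'; python3 - <<'E'
from h import *
w=cam("wrist","w4.png");t=cam("top");crop(t,320,150,420,250,6,"t4.png")
print(togo((.558,-.0384,.11),np.radians(88.8)))
E
```

```text
t: 4.15
eef_pos: [0.5554, -0.1073, 0.1055]
tool_rot: [-0.0, 1.0, 0.004, 0.0]
contact_force: [1.8, -0.6, -2.5]
gripper_width: 0.196
t: 4.65
eef_pos: [0.5657, -0.0408, 0.1051]
tool_rot: [-0.0, 1.0, -0.009, -0.0]
contact_force: [-0.4, -0.0, -1.0]
gripper_width: 0.198
[array([-0.00765967, -0.004665  , -0.00501855]), array([ 0.04538271,  0.02043954, -0.02951516])]
```

View pics/w4.png

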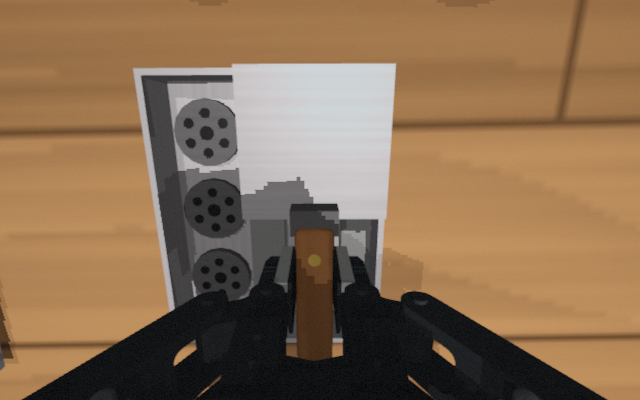

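View pics/t4.png

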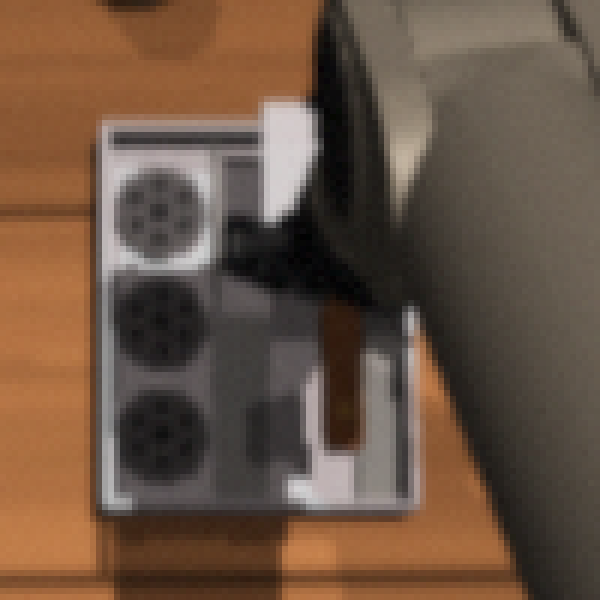

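```bash
python3 - <<'E'
from h import *
w=cam("wrist"); o=status.get_obs(); z=o["eef_pos"][2]; print(o["eef_pos"])
C=onz(w,[(135.5,70)],.04)[0]; print("corner",C)
r=R.from_euler('z',-1.2,degrees=True); c=C-r.apply([.098,.078,.04]); print("box c",c)
# point on left rim
print("left rim lower",onz(w,[(168,303)],.04), "right rim", onz(w,[(380,300)],.04))
f=[(233,64.5),(396,64.5)];b=[(386.5,219),(242.5,219)]
for zz in (z-.006,z-.001,z-.011):
    F=onz(w,f,zz);B=onz(w,b,zz); print(zz,np.linalg.norm(F[0]-F[1]),np.linalg.norm(B[0]-B[1]),np.linalg.norm(F.mean(0)-B.mean(0)),F.mean(0),B.mean(0))
E
```

```text
[ 0.56560285 -0.04359702  0.10498602]
corner [0.66323887 0.06128451 0.04      ]
box c [ 5.63626857e-01 -1.46460269e-02  6.93889390e-18]
left rim lower [[0.50366682 0.06587181 0.04      ]] right rim [[ 0.50253022 -0.09058684  0.04      ]]
0.09898602351561159 0.06959419161609504 0.07024297504440345 0.06960470710587899 [ 0.65622071 -0.04569163  0.09898602] [ 0.58663384 -0.04411611  0.09898602]
0.10398602351561159 0.06725154380465466 0.06787848818227318 0.06726170532683652 [ 0.65557697 -0.04566689  0.10398602] [ 0.5883325  -0.04414441  0.10398602]
0.0939860235156116 0.07193683942753541 0.0726074619065337 0.07194770888492136 [ 0.65686446 -0.04571637  0.09398602] [ 0.58493518 -0.04408782  0.09398602]
```

```bash
python3 -m jog '-0.0078 -0.001 0 0 0 0 0.005;-0.0078 -0.001 0.02 0 0 0 0.005;-0.0078 -0.001 0.04 0 0 0 0.005;-0.0078 -0.001 0.055 0 0 0 0.005;-0.0078 -0.001 0.055 0 0 0 0.005';python3 - <<'E'
from h import *
w=cam("wrist","w5.png")
print(togo((.558,-.042,.016),np.radians(88.7)))
E
```

```text
t: 5.3
eef_pos: [0.556, -0.0414, 0.048]
tool_rot: [0.0, 1.0, -0.011, -0.002]
contact_force: [-1.2, -0.2, -1.4]
gripper_width: 0.193
[array([0.00102884, 0.00069681, 0.03319476]), array([0.01337237, 0.13326367, 0.08964137])]
```

View pics/w5.png

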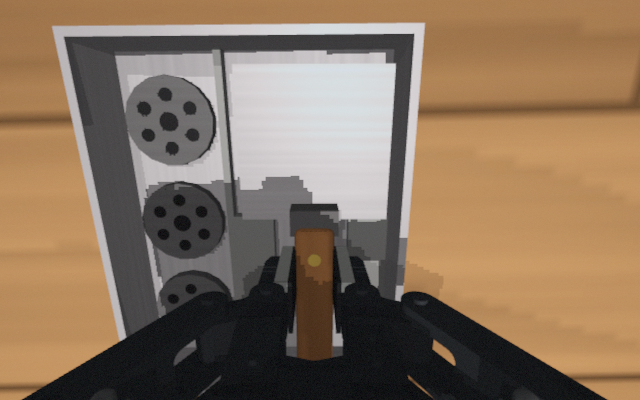

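```bash
python3 -m jog '0.001 -0.002 0 0 0 0 0.005;0.001 -0.002 0.01 0 0 0 0.005;0.001 -0.002 0.02 0 0 0 0.005;0.001 -0.002 0.028 0 0 0 0.005;0.001 -0.002 0.033 0 0 0 0.005';python3 -m jog '0 0 0 0 0 0 0.005;0 0 0 0 0 0 0.005'; python3 - <<'E'
from h import *
w=cam("wrist","w6.png")
print(togo((.558,-.039,.014),np.radians(88.7)))
E
```

```text
t: 5.85
eef_pos: [0.5585, -0.0388, 0.0158]
tool_rot: [0.0, 1.0, -0.01, -0.001]
contact_force: [-0.2, 0.3, -1.7]
gripper_width: 0.196
t: 6.05
eef_pos: [0.5592, -0.0388, 0.0169]
tool_rot: [0.0, 1.0, -0.01, -0.0]
contact_force: [-1.1, 1.1, -2.5]
gripper_width: 0.199
[array([-0.00137108,  0.00020125,  0.00312102]), array([ 3.15206153e-05, -1.80331591e-02,  1.23716106e-01])]
```

View pics/w6.png

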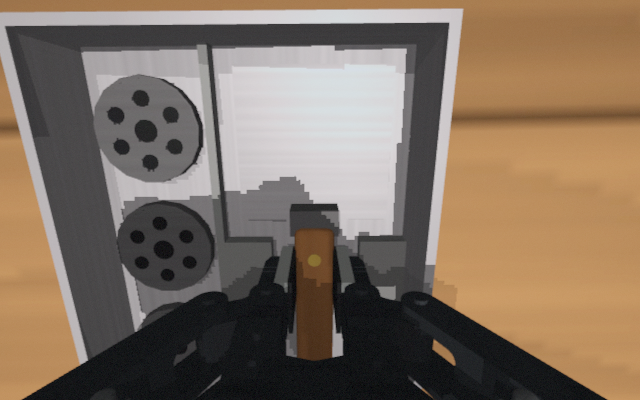

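```bash
python3 -m jog '0 0 0.002 0 0 0 0.005;0 0 0.003 0 0 0 0.005;0 0 0.003 0 0 0 0.005';python3 -m jog '0 0 0 0 0 0 0.03;0 0 0 0 0 0 0.034;0 0 0 0 0 0 0.034;0 0 0 0 0 0 0.034'; python3 -m jog '0 0 -0.01 0 0 0 0.034;0 0 -0.03 0 0 0 0.034;0 0 -0.06 0 0 0 0.034;0 0 -0.1 0 0 0 0.034;0 0 -0.13 0 0 0 0.06'; python3 - <<'E'
from h import *
w=cam("wrist","w7.png")
E
```

```text
t: 6.4
eef_pos: [0.5591, -0.0389, 0.014]
tool_rot: [0.0, 1.0, -0.01, 0.0]
contact_force: [0.1, -0.3, -1.7]
gripper_width: 0.195
t: 6.8
eef_pos: [0.5593, -0.0388, 0.0141]
tool_rot: [0.0, 1.0, -0.01, 0.0]
contact_force: [-0.0, -0.1, 0.3]
gripper_width: 0.398
t: 7.3
eef_pos: [0.5597, -0.0388, 0.1469]
tool_rot: [-0.0, 1.0, -0.01, 0.001]
contact_force: [-0.1, -0.7, 0.2]
gripper_width: 0.554
```

View pics/w7.png

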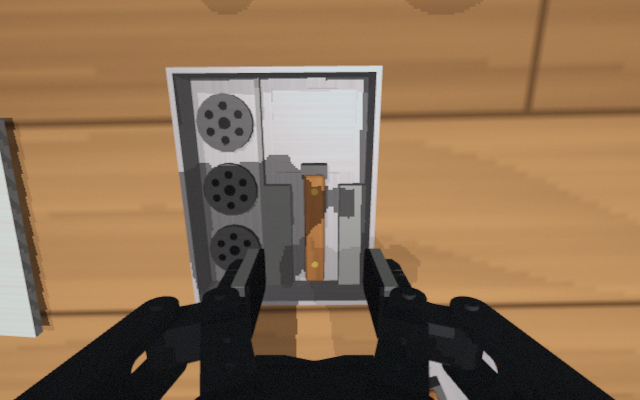

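Scraper lies in its compartment, between divider and wall, handle in the channel. Box rim corners are at (168,69), (382,67), (374,302) and (196,304).

```bash
python3 - <<'E'
from h import *
w=cam("wrist")
P=onz(w,[(168,69),(382,67),(374,302),(196,304)],.04)
print(P.round(4),P.mean(0),[np.linalg.norm(P[i]-P[i-1]).round(3) for i in range(4)],[np.degrees(np.arctan2(*(P[i]-P[j])[[1,0]])).round(1) for i,j in((0,3),(1,2),(0,1),(3,2))])
print(togo((.533,.317,.20),np.radians(90-5.3)))
E
```

```text
[[ 0.6673  0.0662  0.04  ]
 [ 0.6651 -0.0912  0.04  ]
 [ 0.4691 -0.0909  0.04  ]
 [ 0.4706  0.0696  0.04  ]] [ 0.5679977  -0.01157508  0.04      ] [np.float64(0.197), np.float64(0.157), np.float64(0.196), np.float64(0.16)] [np.float64(-1.0), np.float64(-0.1), np.float64(89.2), np.float64(89.5)]
[array([-0.03623849, -0.35514338, -0.05091146]), array([-0.02968614, -0.51705852,  4.11253404])]
```

```bash
python3 -m jog '-0.004 -0.045 -0.005 0 0 1 0.06;-0.008 -0.09 -0.01 0 0 2 0.06;-0.012 -0.135 -0.02 0 0 3 0.06;-0.016 -0.18 -0.025 0 0 4 0.06;-0.02 -0.225 -0.025 0 0 4 0.06'; python3 -m jog '-0.004 -0.04 0 0 0 0 0.06;-0.01 -0.08 0 0 0 0 0.06;-0.016 -0.12 0 0 0 0 0.06;-0.016 -0.135 0 0 0 0 0.06;-0.016 -0.135 0 0 0 0 0.06'; python3 - <<'E'
from h import *
w=cam("wrist","w8.png")
print(togo((.533,.317,.17),np.radians(90-5.3)))
E
```

```text
t: 7.9
eef_pos: [0.5437, 0.1884, 0.17]
tool_rot: [-0.0, 0.999, -0.045, 0.001]
contact_force: [1.2, 0.3, -0.8]
gripper_width: 0.697
t: 8.4
eef_pos: [0.5389, 0.3255, 0.1688]
tool_rot: [-0.001, 0.999, -0.043, -0.0]
contact_force: [-0.1, -0.4, 0.1]
gripper_width: 0.705
[array([-0.00610389,  0.00626407, -0.00134696]), array([0.03839514, 0.0281324 , 0.21503472])]
```

View pics/w8.png

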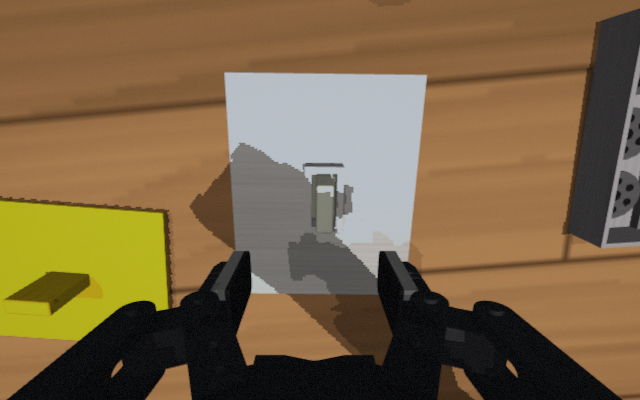

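```bash
python3 - <<'E'
from h import *
w=cam("wrist");crop(w,270,140,380,260,5,"w8c.png")
P=onz(w,[(225,72),(426,75),(410,295),(238,293)],.018)
print(P.round(4),P.mean(0),[np.linalg.norm(P[i]-P[i-1]).round(3) for i in range(4)],[np.degrees(np.arctan2(*(P[i]-P[j])[[1,0]])).round(1) for i,j in((0,3),(1,2),(0,1),(3,2))])
E
```

```text
[[0.6494 0.3883 0.018 ]
 [0.6317 0.2186 0.018 ]
 [0.4199 0.2335 0.018 ]
 [0.4384 0.4105 0.018 ]] [0.53485006 0.31270416 0.018     ] [np.float64(0.212), np.float64(0.171), np.float64(0.212), np.float64(0.178)] [np.float64(-6.0), np.float64(-4.0), np.float64(84.0), np.float64(84.0)]
```

View pics/w8c.png

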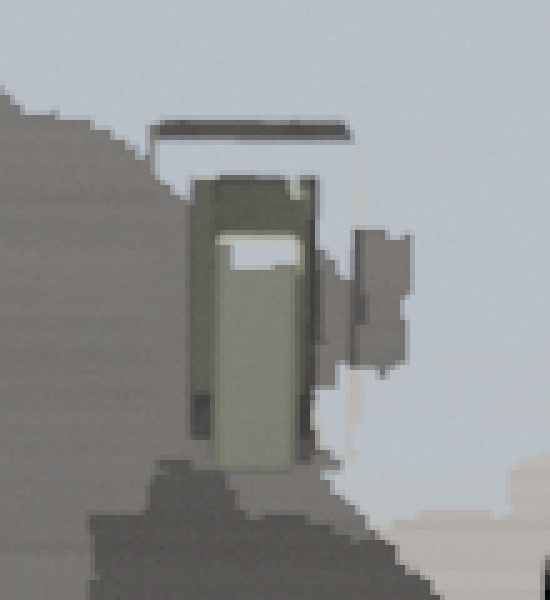

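```bash
python3 - <<'E'
from h import *
w=cam("wrist")
P=onz(w,(np.array([(215,237),(302,235),(292,470),(217,470)])-2)/5+[270,140],.068)
print(P.round(4),P.mean(0),[np.linalg.norm(P[i]-P[i-1]).round(3) for i in range(4)],[np.degrees(np.arctan2(*(P[i]-P[j])[[1,0]])).round(1) for i,j in((0,3),(1,2),(0,1),(3,2))])
print(togo((*P.mean(0)[:2],.17),np.radians(90-5.3)))
E
```

```text
[[0.5553 0.3203 0.068 ]
 [0.5544 0.3069 0.068 ]
 [0.5157 0.3116 0.068 ]
 [0.5168 0.3236 0.068 ]] [0.53554353 0.31560918 0.068     ] [np.float64(0.039), np.float64(0.013), np.float64(0.039), np.float64(0.012)] [np.float64(-4.9), np.float64(-6.9), np.float64(86.0), np.float64(84.7)]
[array([-0.00450894,  0.00493816, -0.00132774]), array([0.10476489, 0.00688356, 0.00033497])]
```

```bash
python3 -m jog '-0.0045 0.005 0.02 0 0 0.2 0.06;-0.0045 0.005 0.055 0 0 0.2 0.05;-0.0045 0.005 0.09 0 0 0.2 0.045;-0.0045 0.005 0.115 0 0 0.2 0.045;-0.0045 0.005 0.122 0 0 0.2 0.045'; python3 -m jog '0 0 0 0 0 0 0.045;0 0 0 0 0 0 0.045'; python3 - <<'E'
from h import *
w=cam("wrist","w9.png")
print(status.get_obs()["eef_pos"],togo((.535,.316,.044),np.radians(90-5.3)))
E
```

```text
t: 9.05
eef_pos: [0.534, 0.3141, 0.0442]
tool_rot: [0.002, 0.999, -0.048, -0.002]
contact_force: [0.1, -0.9, 0.9]
gripper_width: 0.531
t: 9.25
eef_pos: [0.5362, 0.3176, 0.0484]
tool_rot: [-0.0, 0.999, -0.047, 0.001]
contact_force: [0.3, 0.2, -0.5]
gripper_width: 0.527
[0.53635514 0.31799286 0.04871132] [array([-0.00117116,  0.00211916,  0.00470553]), array([-0.08664144, -0.12742168, -0.12391425])]
```

View pics/w9.png

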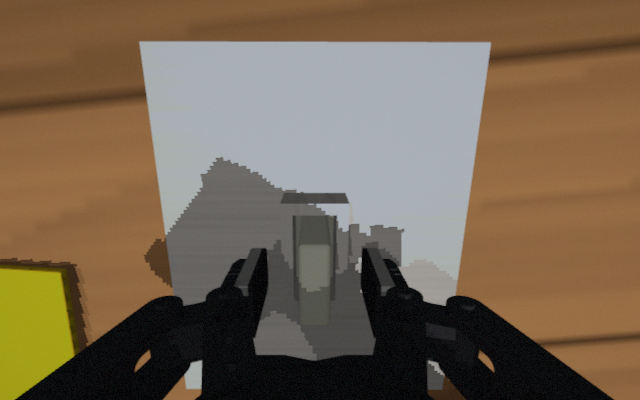

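```bash
python3 -m jog '-0.001 0.0015 0.004 0 0 0 0.045;-0.001 0.0015 0.004 0 0 0 0.02;-0.001 0.0015 0.004 0 0 0 0.004;-0.001 0.0015 0.004 0 0 0 0.004;-0.001 0.0015 0.004 0 0 0 0.004' 90; python3 -m jog '0 0 0 0 0 0 0.004;0 0 0 0 0 0 0.004;0 0 -0.005 0 0 0 0.004;0 0 -0.015 0 0 0 0.004;0 0 -0.03 0 0 0 0.004'; python3 -m jog '0 0 -0.02 0 0 0 0.004;0 0 -0.04 0 0 0 0.004;0 0 -0.055 0 0 0 0.004;0 0 -0.055 0 0 0 0.004'; python3 - <<'E'
from h import *
w=cam("wrist","w10.png");s=cam("side");crop(s,220,170,380,290,5,"s10.png")
print(status.get_obs()["eef_pos"])
E
```

```text
t: 9.8
eef_pos: [0.5342, 0.3168, 0.0437]
tool_rot: [-0.0, 0.999, -0.047, 0.0]
contact_force: [-2.1, -0.3, 6.0]
gripper_width: 0.149
t: 10.3
eef_pos: [0.5331, 0.3158, 0.0728]
tool_rot: [0.001, 0.999, -0.047, -0.001]
contact_force: [-0.2, -0.4, -3.6]
gripper_width: 0.144
t: 10.7
eef_pos: [0.5355, 0.3175, 0.1311]
tool_rot: [-0.002, 0.999, -0.047, 0.002]
contact_force: [0.4, 0.0, -3.5]
gripper_width: 0.143
[0.53386673 0.31632326 0.12810599]
```

View pics/w10.png

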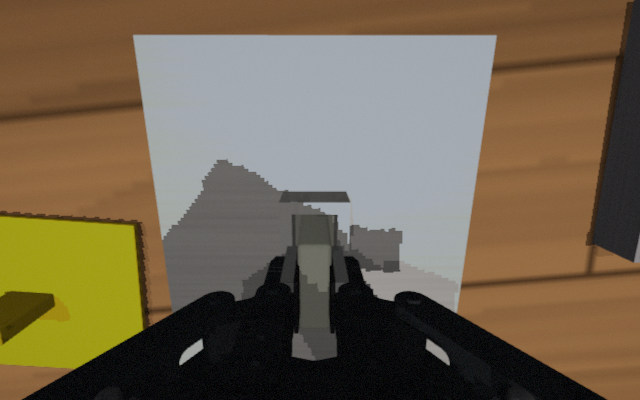

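View pics/s10.png

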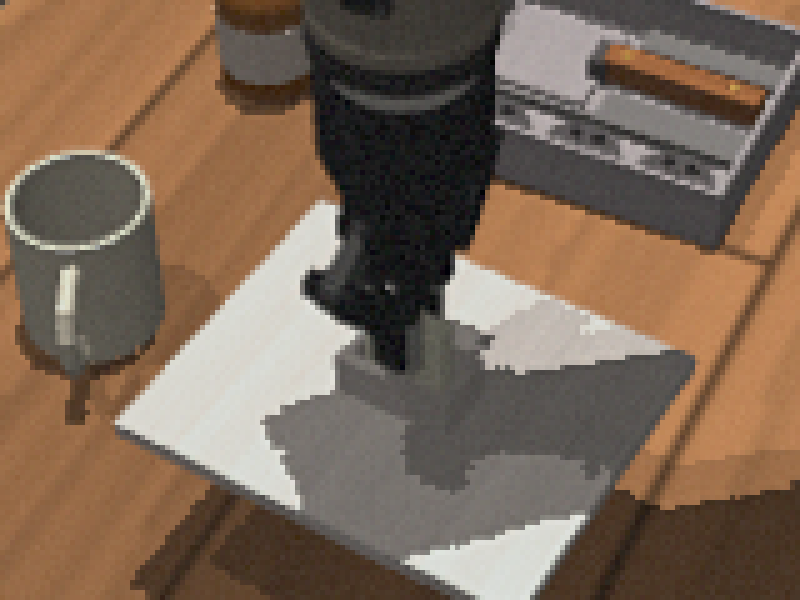

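```bash
python3 - <<'E'
from h import *
w=cam("wrist"); o=status.get_obs(); T=rot(o["tool_rot"])
for gx in(0,.001,.002): print(gx,proj(w,o["eef_pos"]+T.apply([[gx+.106,-.086,.026],[gx+.106,.086,.026]])).round(1), proj(w,o["eef_pos"]+T.apply([[gx+.02,-.007,-.024],[gx+.02,.007,-.024],[gx+.03,-.017,.004],[gx+.03,.017,.004]])).round(1).tolist())
print(o["eef_pos"],togo((.5646,-.0112,.13),np.radians(90-1.1)))
E
```

```text
0 [[133.7  37.3]
 [494.7  36.5]] [[296.9, 245.9], [331.7, 245.9], [278.6, 203.0], [349.9, 202.9]]
0.001 [[133.4  34.9]
 [495.1  34.2]] [[296.8, 243.6], [331.8, 243.6], [278.6, 201.0], [350.0, 200.9]]
0.002 [[133.1  32.6]
 [495.4  31.8]] [[296.8, 241.3], [331.8, 241.2], [278.5, 198.9], [350.1, 198.8]]
[0.53344062 0.31603112 0.12734376] [array([ 0.06166666,  0.32287685, -0.00243564]), array([ 0.04673109,  0.05127459, -4.27384065])]
```

```bash
python3 -m jog '0.002 0.01 -0.003 0 0 0 0.004;0.007 0.035 -0.005 0 0 -0.5 0.004;0.013 0.065 -0.005 0 0 -1 0.004;0.018 0.098 -0.005 0 0 -1.5 0.004;0.024 0.13 -0.005 0 0 -2 0.004';  python3 -m jog '0.006 0.033 0 0 0 -0.5 0.004;0.012 0.066 0 0 0 -1 0.004;0.018 0.099 0 0 0 -1.5 0.004;0.025 0.13 0 0 0 -2 0.004;0.028 0.145 0 0 0 -2.2 0.004';  python3 - <<'E'
from h import *
print(status.get_obs()["eef_pos"],togo((.5646,-.0112,.13),np.radians(90-1.1)))
E
```

```text
t: 11.35
eef_pos: [0.5451, 0.1823, 0.1322]
tool_rot: [0.001, 1.0, -0.029, -0.001]
contact_force: [0.7, 0.1, -3.0]
gripper_width: 0.145
t: 11.85
eef_pos: [0.5646, 0.0331, 0.1322]
tool_rot: [0.001, 1.0, -0.013, -0.001]
contact_force: [-0.2, -0.4, -3.5]
gripper_width: 0.147
[0.5645941  0.03313095 0.13223932] [array([0.00112218, 0.04431112, 0.00234792]), array([ 0.14243838,  0.09154597, -0.33818363])]
```

```bash
python3 -m jog '0.001 0.015 0 0 0 -0.2 0.004;0.001 0.03 0.002 0 0 -0.3 0.004;0.001 0.04 0.003 0 0 -0.3 0.004;0.001 0.044 0.003 0 0 -0.3 0.004;0.001 0.044 0.003 0 0 -0.3 0.004';python3 -m jog '0 0 0 0 0 0 0.004;0 0 0 0 0 0 0.004';  python3 - <<'E'
from h import *
w=cam("wrist","w11.png");s=cam("side");crop(s,260,110,420,230,5,"s11.png");t=cam("top");crop(t,310,140,430,250,6,"t11.png")
print(status.get_obs()["eef_pos"],togo((.5646,-.0112,.13),np.radians(90-1.1)))
E
```

```text
t: 12.35
eef_pos: [0.5649, -0.0061, 0.1298]
tool_rot: [0.0, 1.0, -0.008, -0.0]
contact_force: [0.5, 1.0, -4.3]
gripper_width: 0.144
t: 12.55
eef_pos: [0.5653, -0.0045, 0.1301]
tool_rot: [-0.0, 1.0, -0.007, 0.0]
contact_force: [0.3, 0.2, -4.3]
gripper_width: 0.145
[ 0.56524283 -0.00494211  0.1300743 ] [array([-5.53755149e-04,  6.26641378e-03,  7.29735345e-05]), array([-0.01123855, -0.01008259,  0.2848725 ])]
```

View pics/w11.png

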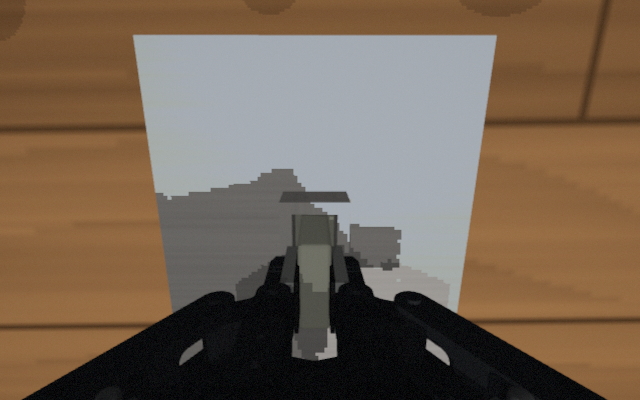

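View pics/s11.png

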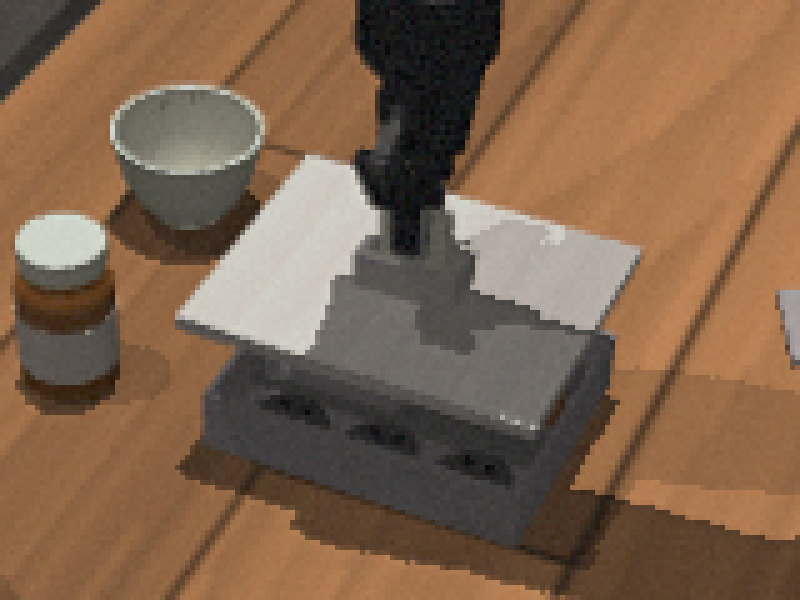

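View pics/t11.png

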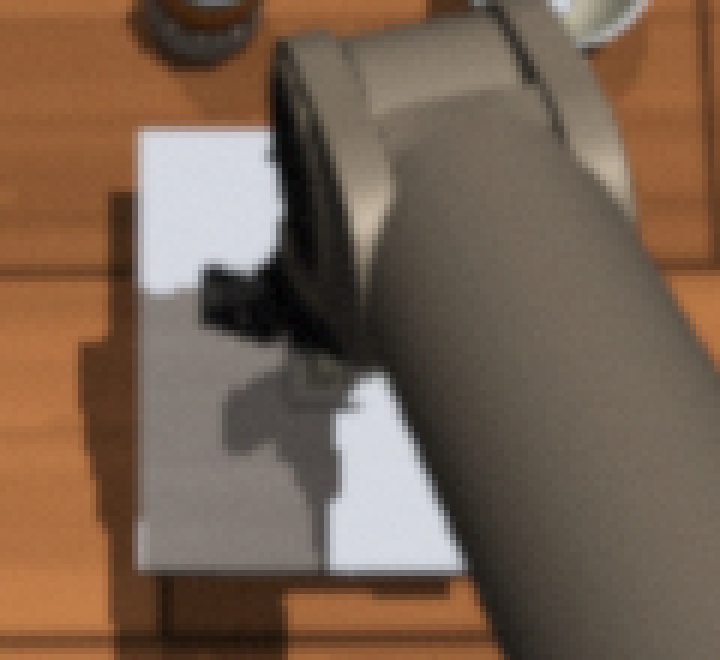

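```bash
python3 - <<'E'
from h import *
s=cam("side");t=cam("top");o=status.get_obs();T=rot(o["tool_rot"]);z=o["eef_pos"][2]-.026
L=o["eef_pos"]+T.apply([[.1067,-.086,.026],[.1067,.086,.026],[-.1053,.086,.026],[-.1053,-.086,.026]])
print("pred",L.round(4)[:,:2].tolist())
S=onz(s,(np.array([(178,320),(307,155),(641,248),(540,432)])-2)/5+[260,110],z); print("side",S[:,:2].round(4).tolist(),(S-L).mean(0).round(4))
P=onz(t,(np.array([(138,129),(467,572),(138,572)])-2.5)/6+[310,140],z); print("top",P[:,:2].round(4).tolist(),P[0]-L[0],P[2]-L[3])
E
```

```text
pred [[0.6732, 0.0792], [0.6706, -0.0928], [0.4586, -0.0897], [0.4612, 0.0823]]
side [[0.6713, 0.081], [0.672, -0.0919], [0.4608, -0.0908], [0.4586, 0.0825]] [-0.0002  0.0004 -0.    ]
top [[0.6719, 0.0805], [0.4561, -0.0696], [0.4575, 0.084]] [-1.26330139e-03  1.38729644e-03 -1.13206090e-05] [-3.64768819e-03  1.71211746e-03  9.47757621e-07]
```

```bash
python3 -m jog '-0.001 0.003 0 0 0 0.1 0.004;-0.001 0.0055 0.008 0 0 0.1 0.004;-0.001 0.0055 0.018 0 0 0.1 0.004;-0.001 0.0055 0.026 0 0 0.1 0.004;-0.001 0.0055 0.03 0 0 0.1 0.004';python3 -m jog '0 0 0 0 0 0 0.004;0 0 0 0 0 0 0.004;0 0 0 0 0 0 0.004';  python3 - <<'E'
from h import *
s=cam("side");crop(s,260,110,420,230,5,"s12.png")
print(status.get_obs()["eef_pos"],togo((.564,-.0104,.076),np.radians(90-1.1)))
E
```

```text
t: 13.3
eef_pos: [0.5632, -0.0111, 0.0985]
tool_rot: [0.0, 1.0, -0.008, -0.001]
contact_force: [-0.3, 0.1, -3.7]
gripper_width: 0.144
t: 13.6
eef_pos: [0.5644, -0.011, 0.1003]
tool_rot: [-0.0, 1.0, -0.008, 0.0]
contact_force: [-1.3, -0.7, -3.0]
gripper_width: 0.142
[ 0.56442369 -0.01105901  0.10034617] [array([-0.00045324, -0.00065025,  0.02434587]), array([-0.00349968, -0.04331126,  0.12624786])]
```

View pics/s12.png

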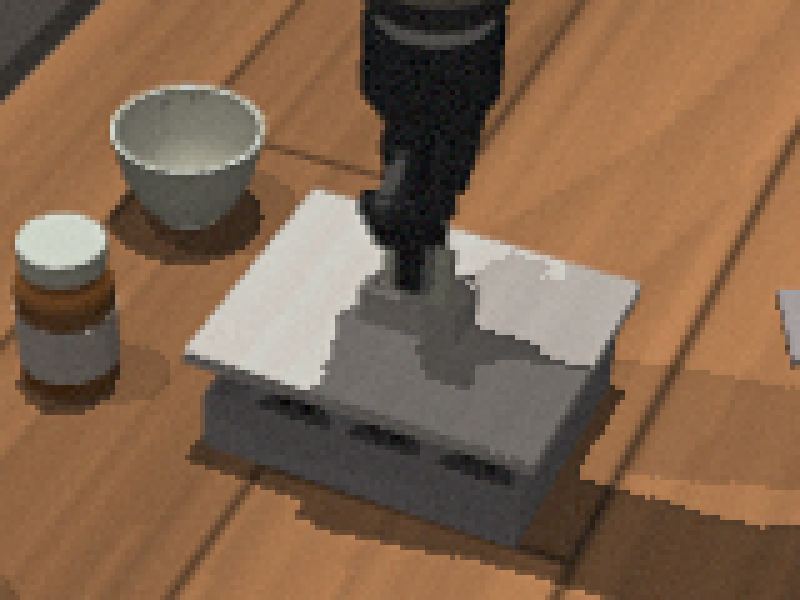

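```bash
python3 -m jog '-0.0005 -0.0006 0.004 0 0 0.1 0.004;-0.0005 -0.0006 0.008 0 0 0.1 0.004;-0.0005 -0.0006 0.012 0 0 0.1 0.004;-0.0005 -0.0006 0.015 0 0 0.1 0.004;-0.0005 -0.0006 0.017 0 0 0.1 0.004';python3 -m jog '0 0 0.001 0 0 0 0.004;0 0 0.002 0 0 0 0.004;0 0 0.003 0 0 0 0.004; 0 0 0.003 0 0 0 0.004';  python3 - <<'E'
from h import *
o=status.get_obs();print(o["contact_force"],o["eef_pos"],togo((.564,-.0104,.076),np.radians(90-1.1)))
E
```

```text
t: 14.15
eef_pos: [0.5634, -0.0105, 0.0825]
tool_rot: [0.0, 1.0, -0.009, -0.0]
contact_force: [0.4, 0.7, -3.2]
gripper_width: 0.144
t: 14.55
eef_pos: [0.5636, -0.0106, 0.08]
tool_rot: [0.0, 1.0, -0.009, -0.0]
contact_force: [0.2, -0.2, -3.0]
gripper_width: 0.147
[ 0.16730614 -0.17715417 -3.0322128 ] [ 0.563582   -0.01055066  0.07995607] [array([ 0.00041524, -0.00015869,  0.00395605]), array([0.00280852, 0.0020652 , 0.02228672])]
```

```bash
python3 -m jog '0 0 0.001 0 0 0 0.004;0 0 0.002 0 0 0 0.004;0 0 0.003 0 0 0 0.004; 0 0 0.004 0 0 0 0.004; 0 0 0.004 0 0 0 0.004';python3 -m jog '0 0 0 0 0 0 0.004';  python3 - <<'E'
from h import *
s=cam("side");crop(s,260,110,420,230,5,"s13.png")
o=status.get_obs();print(o["contact_force"],o["eef_pos"],togo((.564,-.0104,.076),np.radians(90-1.1)))
E
```

```text
t: 15.05
eef_pos: [0.5636, -0.0105, 0.0758]
tool_rot: [-0.0, 1.0, -0.009, -0.0]
contact_force: [-0.8, -0.3, -3.6]
gripper_width: 0.144
t: 15.15
eef_pos: [0.5636, -0.0105, 0.076]
tool_rot: [0.0, 1.0, -0.009, -0.0]
contact_force: [-0.2, -0.1, -3.7]
gripper_width: 0.145
[-0.24506372 -0.17721995 -3.55575158] [ 0.56362473 -0.01051121  0.07600105] [array([ 3.73115927e-04, -1.18231257e-04,  1.04249293e-06]), array([0.00086627, 0.00014072, 0.02426618])]
```

View pics/s13.png

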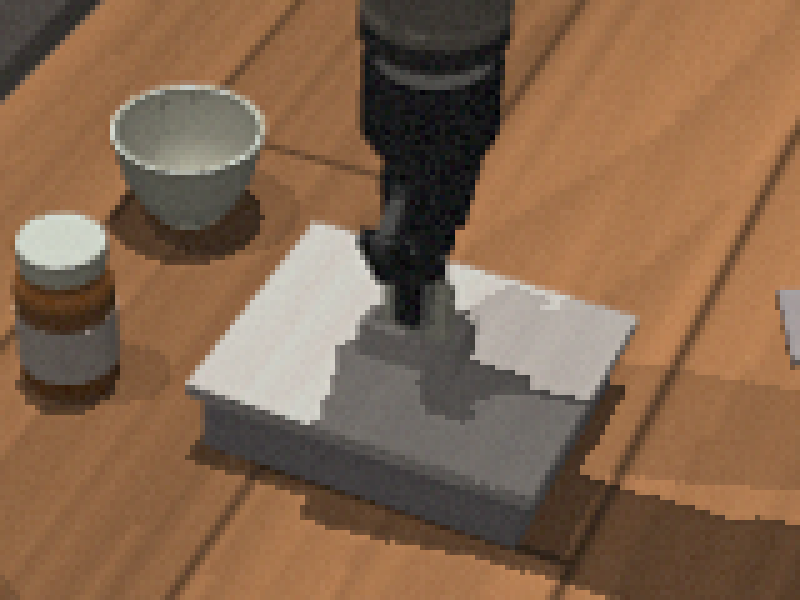

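```bash
python3 -m jog '0 0 0.0005 0 0 0 0.004;0 0 0.001 0 0 0 0.004;0 0 0.001 0 0 0 0.004';python3 -m jog '0 0 0.0005 0 0 0 0.004;0 0 0.001 0 0 0 0.004; 0 0 0.001 0 0 0 0.004'
```

```text
t: 15.5
eef_pos: [0.5637, -0.0105, 0.0757]
tool_rot: [0.0, 1.0, -0.009, 0.0]
contact_force: [-2.9, -0.6, 5.9]
gripper_width: 0.144
t: 15.8
eef_pos: [0.5637, -0.0105, 0.0757]
tool_rot: [0.0, 1.0, -0.009, 0.0]
contact_force: [-6.8, -0.1, 14.8]
gripper_width: 0.147
```

```bash
python3 -m jog '0 0 -0.001 0 0 0 0.004;0 0 -0.0015 0 0 0 0.004';python3 -m jog '0 0 0 0 0 0 0.02;0 0 0 0 0 0 0.035;0 0 0 0 0 0 0.05;0 0 0 0 0 0 0.05;0 0 0 0 0 0 0.05';python3 -m jog '0 0 -0.02 0 0 0 0.05;0 0 -0.05 0 0 0 0.06;0 0 -0.08 0 0 0 0.06;0 0 -0.1 0 0 0 0.06;0 0 -0.1 0 0 0 0.06';python3 - <<'E'
from h import *
w=cam("wrist","w14.png");s=cam("side");crop(s,260,110,420,230,5,"s14.png")
o=status.get_obs();print(o["contact_force"],o["eef_pos"])
E
```

```text
t: 16.0
eef_pos: [0.5637, -0.0105, 0.0757]
tool_rot: [0.0, 1.0, -0.009, 0.0]
contact_force: [0.4, 0.0, -0.5]
gripper_width: 0.143
t: 16.5
eef_pos: [0.5637, -0.0104, 0.0755]
tool_rot: [-0.0, 1.0, -0.009, 0.0]
contact_force: [-1.0, -0.8, -0.2]
gripper_width: 0.586
t: 17.0
eef_pos: [0.5657, -0.0104, 0.1786]
tool_rot: [-0.0, 1.0, -0.009, 0.003]
contact_force: [0.3, -0.9, 0.6]
gripper_width: 0.702
[-0.75901072  0.58647773 -0.55354412] [ 0.56360623 -0.01055427  0.17553218]
```

View pics/w14.png

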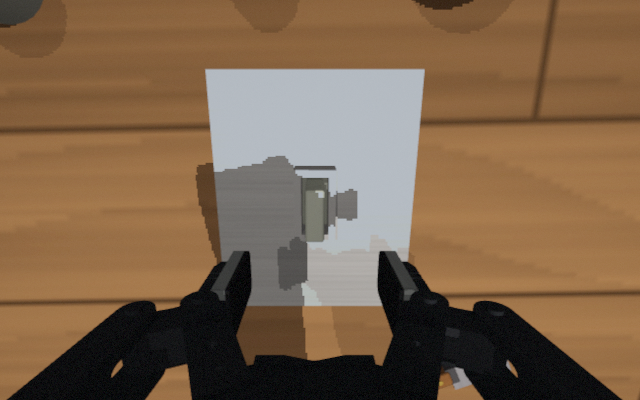

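View pics/s14.png

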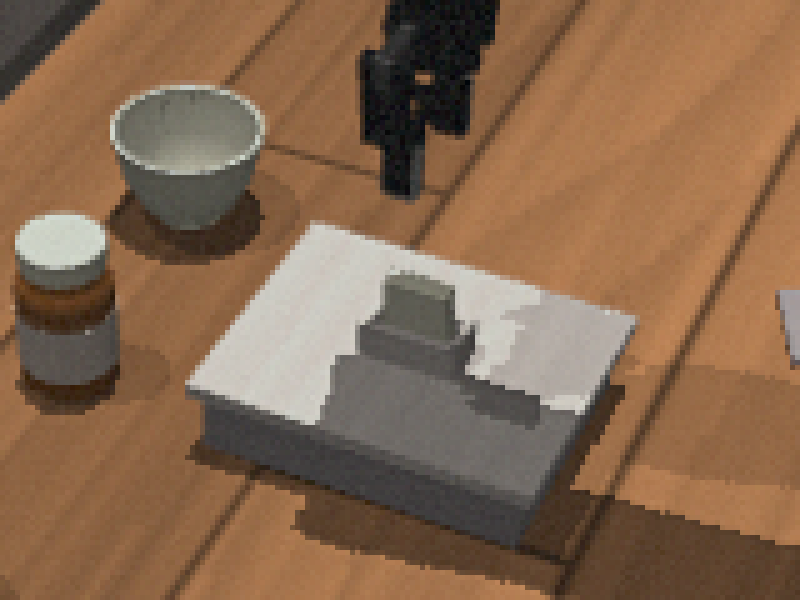

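```bash
python3 -m jog '0 0 0.03 0 0 0 0.06;0 0 0.065 0 0 0 0.06;0 0 0.095 0 0 0 0.06;0 0 0.115 0 0 0 0.06;0 0 0.118 0 0 0 0.06';python3 -m jog '0 0 0 0 0 0 0.06;0 0 0 0 0 0 0.06;0 0 0 0 0 0 0.06';python3 - <<'E'
from h import *
w=cam("wrist","w15.png");s=cam("side");crop(s,260,110,420,230,5,"s15.png")
print(togo((.564,-.0104,.053),np.radians(90-1.1)))
E
```

```text
t: 17.6
eef_pos: [0.5604, -0.0106, 0.0537]
tool_rot: [0.0, 1.0, -0.009, -0.004]
contact_force: [-0.8, 0.1, -0.1]
gripper_width: 0.705
t: 17.9
eef_pos: [0.5644, -0.0105, 0.0586]
tool_rot: [-0.0, 1.0, -0.009, 0.001]
contact_force: [-0.1, -0.1, 0.1]
gripper_width: 0.699
[array([-3.13033691e-04, -5.76702920e-05,  5.53874329e-03]), array([-0.00600942, -0.10746923,  0.0243916 ])]
```

View pics/w15.png

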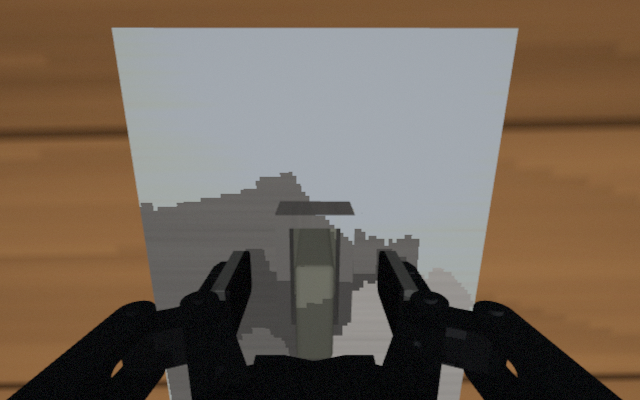

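View pics/s15.png

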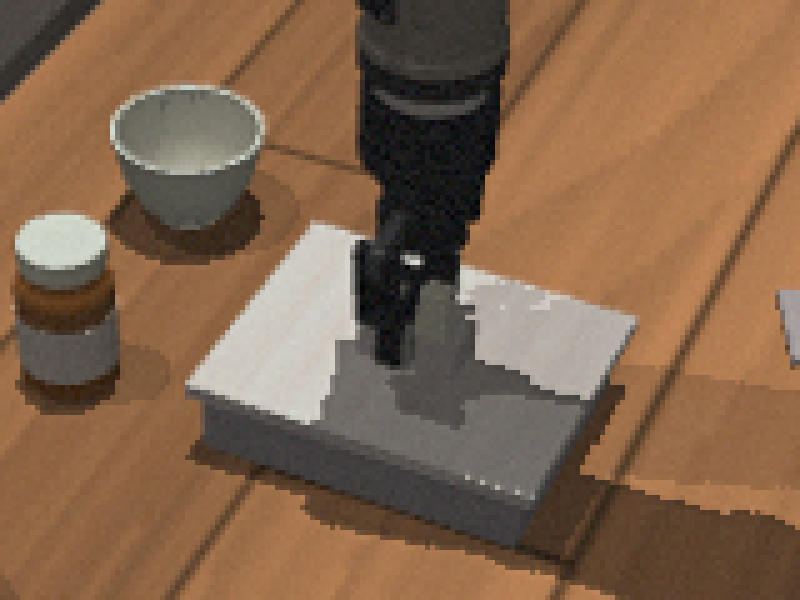

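```bash
python3 -m jog '0 0 0.003 0 0 0 0.06;0 0 0.005 0 0 0 0.06;0 0 0.005 0 0 0 0.04;0 0 0.005 0 0 0 0.025;0 0 0.005 0 0 0 0.025' 60;python3 -m jog '0 0 0 0 0 0 0.02;0 0 0 0 0 0 0.02;0 0 0 0 0 0 0.02'; python3 - <<'E'
from h import *
w=cam("wrist","w16.png")
print(togo((.564,-.0104,.053),np.radians(90-1.1)))
E
```

```text
t: 18.5
eef_pos: [0.5638, -0.0105, 0.0527]
tool_rot: [0.0, 1.0, -0.009, 0.0]
contact_force: [-0.7, 0.4, 1.3]
gripper_width: 0.379
t: 18.8
eef_pos: [0.5638, -0.0106, 0.0527]
tool_rot: [0.0, 1.0, -0.009, 0.0]
contact_force: [-0.2, -0.4, 3.3]
gripper_width: 0.382
[array([ 0.00023326, -0.00012519, -0.0003368 ]), array([ 0.00225696, -0.02012572,  0.02524967])]
```

View pics/w16.png

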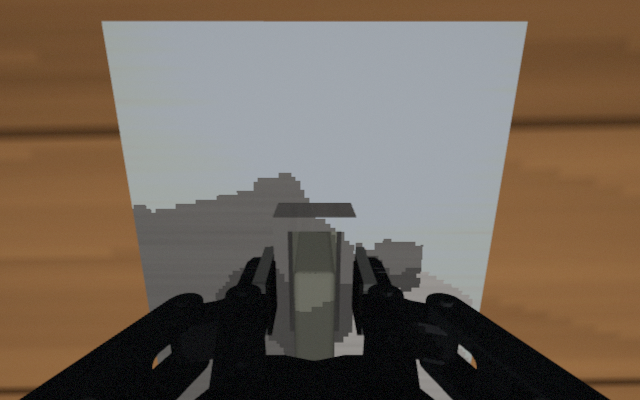

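```bash
python3 -m jog '0 0 -0.003 0 0 0 0.02;0 0 -0.007 0 0 0 0.02;0 0 -0.012 0 0 0 0.02;0 0 -0.016 0 0 0 0.02;0 0 -0.016 0 0 0 0.02'; python3 - <<'E'
from h import *
w=cam("wrist","w17.png");s=cam("side");crop(s,260,110,420,230,5,"s17.png")
E
```

```text
t: 19.35
eef_pos: [0.5641, -0.0105, 0.0692]
tool_rot: [-0.0, 1.0, -0.009, 0.001]
contact_force: [-0.3, -0.7, -1.4]
gripper_width: 0.383
```

View pics/s17.png

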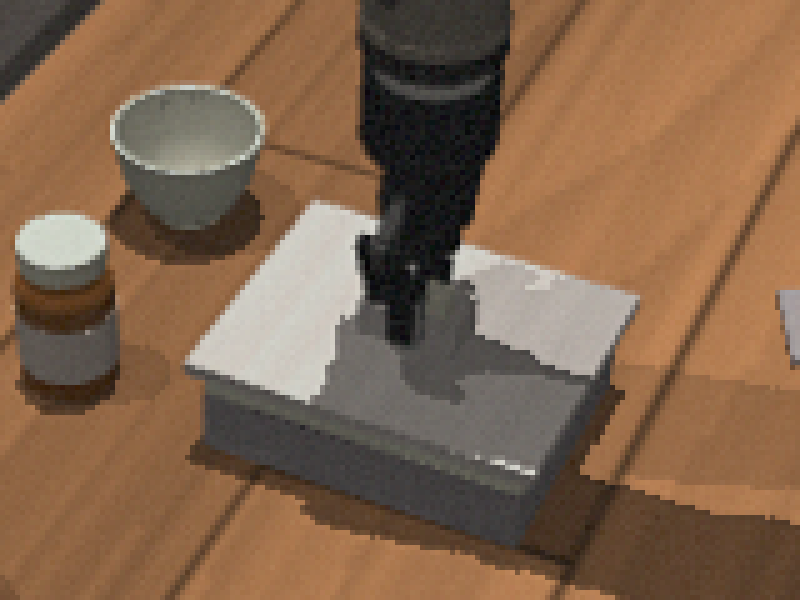

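View pics/w17.png

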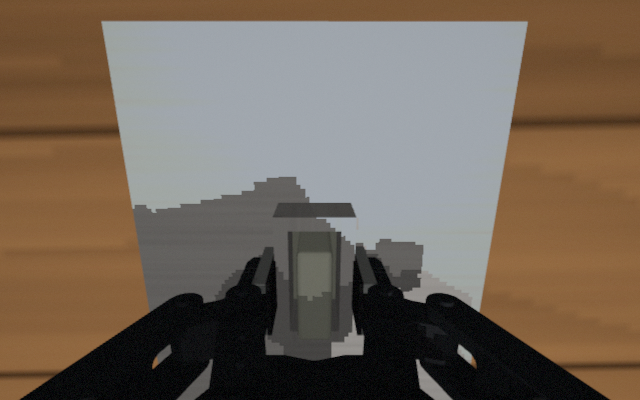

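The outer lid has risen alone; the light inner plate still sits on the box rim.

```bash
python3 -m jog '0 0 -0.008 0 0 0 0.02;0 0 -0.018 0 0 0 0.02;0 0 -0.028 0 0 0 0.02;0 0 -0.038 0 0 0 0.02;0 0 -0.048 0 0 0 0.02';python3 -m jog '0 0 -0.012 0 0 0 0.02;0 0 -0.026 0 0 0 0.02;0 0 -0.04 0 0 0 0.02;0 0 -0.05 0 0 0 0.02;0 0 -0.054 0 0 0 0.02';python3 -m jog '0 0 0 0 0 0 0.02;0 0 0 0 0 0 0.02;0 0 0 0 0 0 0.02;0 0 0 0 0 0 0.02;0 0 0 0 0 0 0.02'; python3 - <<'E'
from h import *
w=cam("wrist","w18.png");s=cam("side");crop(s,260,110,420,230,5,"s18.png")
o=status.get_obs();print(o["eef_pos"],abs(o["joint_vel"]).max(),o["contact_force"])
E
```

```text
t: 19.95
eef_pos: [0.5638, -0.0105, 0.1177]
tool_rot: [-0.0, 1.0, -0.009, 0.0]
contact_force: [0.9, 0.2, -2.0]
gripper_width: 0.385
t: 20.45
eef_pos: [0.5644, -0.0105, 0.1721]
tool_rot: [-0.0, 1.0, -0.009, 0.001]
contact_force: [-0.1, -0.1, -0.9]
gripper_width: 0.38
t: 20.95
eef_pos: [0.5634, -0.0105, 0.1701]
tool_rot: [0.0, 1.0, -0.009, -0.0]
contact_force: [1.3, -0.1, -1.5]
gripper_width: 0.382
[ 0.56348716 -0.01050284  0.17025438] 0.0017886653580716698 [ 0.13826073 -0.42005092 -1.22989809]
```

View pics/s18.png

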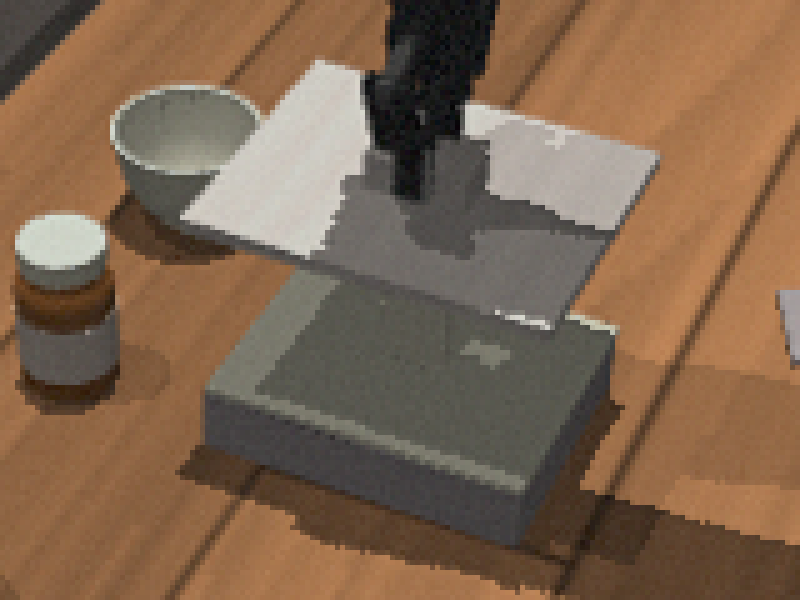

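View pics/w18.png

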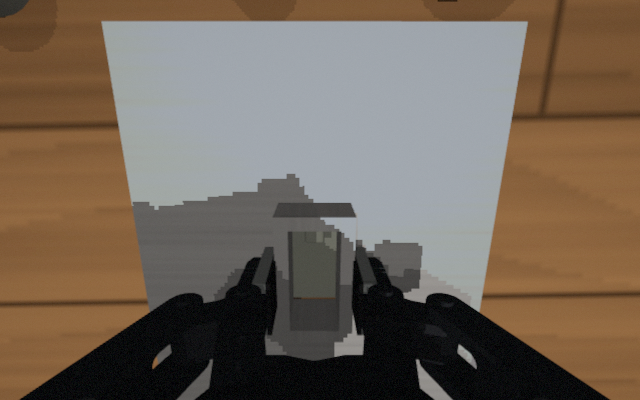

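```bash
python3 -c "
from station import workorder; print(workorder.hand_in())"
```

```text
the job is handed in; nothing more can be done
None
```

I finished the job and handed it in at about 21 s of the 67 s allowed. The hand-in gave no verdict, so what follows rests on my own checks.

- **Scraper:** I took the one farthest to the robot's right and laid it flat in its compartment, blade at the wide end. The wrist view after release showed it centred there.
- **Nested lids:** They were carried by the inner lid's grip bar and lowered straight down. The plug entered the box mouth without touching. At the seat height the push rose to about 15 N, and I eased it off before letting go.
- **Outer lid:** I gripped it by the collar and lifted it straight up about 117 mm. It is level, still and over the box, with its underside about 130 mm above the inner lid's origin.
- **Last checks:** The side and wrist views showed the inner lid still seated flat on the box. The finger opening read 0.38, about 33 mm against the 34 mm collar. The tub and jar stood where they were in the last side view. The mug was last seen upright when I lifted the lids, and I didn't work near it after that.

**Disagreement:** the cameras put the box centre up to about 5 mm apart. I settled it by comparing the side and top views of the held lid with the arm's own position, which brought them within about 1.5 mm. I couldn't re-check the scraper once the lid covered it.

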